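Test the glazing tongs and sort them

TASK

Squeeze the handles of each of the two pairs of glazing tongs on the sloping stand to find out which hinge is free and which is seized. Lay the free pair, left shut, in the green stock tray and the seized pair in the red repair tray, each flat on the tray floor with its handles sticking out over the open back; set them down rather than dropping them, and leave the other things on the table where they are.

Things in the scene. Friction and masses are not known exactly. Their poses are not given: they have to be found in the camera images.
- stand: Fixed sloping wooden stand, 200 mm wide (y), on which both pairs start. Origin: on the table under the board; x to its back, y left. Board rises to its back at 38 degrees, top edge 107 mm above the table. Two dowels (7 mm thick, 17 mm proud, square to the slope, 48 mm left and right of the middle) each catch a pair just below its pivot: lift a pair off square to the slope, 25 mm or more.
- stock_tray: Fixed green tray, 160 (x) x 105 (y) mm, floor 22 mm above the table, 15 mm high lips (6 mm thick) left, right and front, open back at x = +80 mm. Origin: on the table under its centre; x to its open back, away from the robot, y left. Tongs lie in it level, claws to the front, handles sticking out over the back: pivot 35 mm behind the centre, on the centre line, 30 mm above the table.
- repair_tray: Fixed red tray for repair, same size, origin, axes and way of lying as the green one. Which tray is left and which right varies.
- tongs_a_pivot (a point): Pivot of one of two like-looking glazing tongs, at mid-thickness. Steel, 200 mm long, 16 mm thick, 160 g; black handles end 115 mm from the pivot, claws 85 mm beyond it. Lies on the 38 degree slope, claws down, handles up and to the back of the stand, free in the air past the board's top edge. One pair is free (0.5 N shuts it, no spring, stays as left), one seized: squeezing does not close it.
- tongs_a_grip_1 (a point): Centre of one handle of that pair (16 mm thick), 80 mm from the pivot. Grasp across both handles half-way between the two grip points, fingers square to the slope (38 degrees from vertical, leaning to the robot's left), closing from left and right. There the pair measures 52 to 61 mm over both handles as found, 36 mm when shut.
- tongs_a_grip_2 (a point): Centre of the other handle of that pair (16 mm thick), 80 mm from the pivot. Grasp across both handles half-way between the two grip points, fingers square to the slope (38 degrees from vertical, leaning to the robot's left), closing from left and right. There the pair measures 52 to 61 mm over both handles as found, 36 mm when shut.
- tongs_a_hinge (a joint): Opening angle of that pair in rad: 0 shut (handles together), about 0.21 to 0.30 as found, for the free and the seized pair alike.
- tongs_b_pivot (a point): Pivot of one of two like-looking glazing tongs, at mid-thickness. Steel, 200 mm long, 16 mm thick, 160 g; black handles end 115 mm from the pivot, claws 85 mm beyond it. Lies on the 38 degree slope, claws down, handles up and to the back of the stand, free in the air past the board's top edge. One pair is free (0.5 N shuts it, no spring, stays as left), one seized: squeezing does not close it.
- tongs_b_grip_1 (a point): Centre of one handle of that pair (16 mm thick), 80 mm from the pivot. Grasp across both handles half-way between the two grip points, fingers square to the slope (38 degrees from vertical, leaning to the robot's left), closing from left and right. There the pair measures 52 to 61 mm over both handles as found, 36 mm when shut.
- tongs_b_grip_2 (a point): Centre of the other handle of that pair (16 mm thick), 80 mm from the pivot. Grasp across both handles half-way between the two grip points, fingers square to the slope (38 degrees from vertical, leaning to the robot's left), closing from left and right. There the pair measures 52 to 61 mm over both handles as found, 36 mm when shut.
- tongs_b_hinge (a joint): Opening angle of that pair in rad: 0 shut (handles together), about 0.21 to 0.30 as found, for the free and the seized pair alike.
- cork: Bystander: cork block, 58 x 55 x 22 mm, loose on the table behind the trays, towards the back; origin under its centre.
- clay: Bystander: lump of dry hard clay, 59 x 63 x 38 mm, loose, behind the stand; origin under its centre.

How it is judged:
On the way, in this order (a step that is already met when the one before it is completed fails the run):
1. the first pair has been squeezed by its handles: either the free pair has closed, or the seized pair has been squeezed and held out ((value of joint tongs_a_hinge below 0.12 rad or (contact force between the fingers and tongs_b above 6 N and distance between the grasp point and tongs_b_grip_1 below 0.055 m and distance between the grasp point and tongs_b_grip_2 below 0.055 m))), for 0.2 s.
2. the other pair has been squeezed too (the free pair is shut, and the seized pair is being squeezed by its handles or already lies in the repair tray) (value of joint tongs_a_hinge below 0.12 rad and ((contact force between the fingers and tongs_b above 6 N and distance between the grasp point and tongs_b_grip_1 below 0.055 m and distance between the grasp point and tongs_b_grip_2 below 0.055 m) or (x of tongs_b_pivot in the frame of repair_tray between 0.005 and 0.065 m and y of tongs_b_pivot in the frame of repair_tray between -0.04 and 0.04 m and z of tongs_b_pivot in the frame of repair_tray between 0.024 and 0.036 m and x of each of tongs_b_grip_1, tongs_b_grip_2 in the frame of repair_tray above 0.06 m and z of tongs_b_grip_1 in the frame of repair_tray between 0.02 and 0.04 m and z of tongs_b_grip_2 in the frame of repair_tray between 0.02 and 0.04 m))), for 0.2 s.
At the end, for the whole second after the job is handed in: Free pair in the green tray, shut (under 0.12 rad), seized pair in the red one: pivot 5 to 65 mm behind the tray's centre, within 40 mm of its centre line, handles out over the open back, flat (pivot within 6, handles within 10 mm of 30 mm height), released, at rest (x of tongs_a_pivot in the frame of stock_tray between 0.005 and 0.065 m and y of tongs_a_pivot in the frame of stock_tray between -0.04 and 0.04 m and z of tongs_a_pivot in the frame of stock_tray between 0.024 and 0.036 m and x of each of tongs_a_grip_1, tongs_a_grip_2 in the frame of stock_tray above 0.06 m and z of tongs_a_grip_1 in the frame of stock_tray between 0.02 and 0.04 m and z of tongs_a_grip_2 in the frame of stock_tray between 0.02 and 0.04 m and x of tongs_b_pivot in the frame of repair_tray between 0.005 and 0.065 m and y of tongs_b_pivot in the frame of repair_tray between -0.04 and 0.04 m and z of tongs_b_pivot in the frame of repair_tray between 0.024 and 0.036 m and x of each of tongs_b_grip_1, tongs_b_grip_2 in the frame of repair_tray above 0.06 m and z of tongs_b_grip_1 in the frame of repair_tray between 0.02 and 0.04 m and z of tongs_b_grip_2 in the frame of repair_tray between 0.02 and 0.04 m and value of joint tongs_a_hinge below 0.12 rad and linear speed of each of tongs_a, tongs_b below 0.03 m/s and contact force between the fingers and tongs_a below 0.1 N and contact force between the fingers and tongs_b below 0.1 N); the robot touches nothing.
It fails at once if a pair of tongs falls freely more than about 70 mm above where it should lie (height (world z) of tongs_a_pivot above 0.1 m and contact force between tongs_a and anything else below 0.02 N).
It fails at once if a pair of tongs falls freely more than about 70 mm above where it should lie (height (world z) of tongs_b_pivot above 0.1 m and contact force between tongs_b and anything else below 0.02 N).
It fails at once if the cork is pushed away by more than 40 mm (distance of cork from where it was at the start of the episode above 0.04 m).
It fails at once if the clay is pushed away by more than 40 mm (distance of clay from where it was at the start of the episode above 0.04 m).
It also fails if it takes over 62 s, if anything falls off the work surface, if the arm or the gripper's body presses on something with over 40 N, if the wrist force passes 120 N, or if a joint passes its speed limit or range.

ROBOT

A 6-joint arm with a two-finger parallel gripper is mounted at the origin on a cart in front of the work surface, level with it; the furniture and walls round the work are solid. World frame = base frame: x ahead of the robot, y to its left, z up, the work surface at z = 0. Lengths are in m, angles in rad, forces in N, time in s.
With the tool pointing down it reaches from about 0.325 to 0.75 m from the base axis. Payload 7.6 kg.
Tool frame: the origin (TCP) lies midway between the tips of the shut fingers; the grasp point (between the pads) lies 19 mm behind it (grasp_offset is the z of the grasp point in the tool frame, in m); z points along the fingers, x is the direction in which the jaws open and shut, and the axes are right-handed (so a half turn about z gives the same grasp; the last joint's range is limited). The gripper opens to 85 mm and grips with 20 to 120 N. Pads are 22 mm wide; open, the fingers measure 114 mm over their backs; the gripper's body (76 mm by 85 mm) begins 54 mm behind the grasp point. The pads swing forward as they close: fully open they stand 13 mm farther back than shut.
Start: joints at [-1.245, 0.052, 1.401, -0, 1.689, -0.07], TCP at [0.202, -0.484, 0.231] pointing down, gripper open.
Joint ranges: [-2.9, 2.9], [-0.91, 2.17], [0.12, 2.37], [-1.06, 4.2], [0.26, 2.73], [-2.93, 2.93]. Speed limits (rad/s): [2.57, 2.57, 3.01, 3.14, 3.14, 3.14].

INTERFACE

Orientations are given as a rotation vector (axis times angle).
In Python, from cell import * gives the robot as it stands.
- The arm moves only by the tool move_arm, never from a script. Its argument "targets" is a list of rows, each a list of 2 entries, a list of its own where there are three numbers: the shift along the tool's x, y, z in mm, then the turn, a rotation vector about the tool's x, y, z in degrees. In form: [[[dx, dy, dz], [ax, ay, az]], ...]. A call has 1 to 5 rows; each row is the pose to reach, as a shift and turn from the pose measured when the call began, along the tool's axes at that moment; what a row does not reach only later rows make up. A row lasts 1/12 s, in which the tool goes at most 41.7 mm and 7.16 degrees, less where a joint would pass 70% of its speed; a pose out of reach is approached as far as the arm can. A call with a gripper value outside its range is refused whole. "jaw" is the finger opening in mm, from 0 to 85.4, set as the call begins (left out, the last holds). The fingers move at their own pace and stop on an object; "grip_force" is the grip in N (left out, the last holds). Time passes only in rows, so rows that repeat a pose let the fingers close. It gives the time, the measured TCP pose, the force and the opening at its end, in the units of the state.
- get_obs(): the state, without advancing time (a new reading comes with each control period).
- read_camera(name): name is "side" or "top" or "wrist"; returns a dict with "pixels" (480x640x3 uint8, blue, green, red), "z_map" (480x640 float32, m along the optical axis (not along the pixel's ray), 0 where there is no reading), "K" (3x3 intrinsics, pixels), "rvec" (rotation vector, rad) and "tvec" (3), from world to camera coordinates, as OpenCV has them; the wrist camera has in their place "T_tool_cam" (4x4, takes a point from camera to tool coordinates, whose origin is the TCP and whose axes are the tool frame's). Camera axes: x right, y down, z forward; pixel columns grow to the right and rows downward; lengths in m; the calibration is good to about 2 mm. A picture is of the moment at which its call begins: read the wrist's pose just before it.
- job_done(): hands the job in, once; it reports no verdict.
Trained networks look in the newest picture that a camera, given by its name, has taken for a name from the list of things; names that differ only in an ending like _2 or _b are one class to them, and where a whole thing is asked for, a point or a joint stands for the part that bears it (a point fixed in the world has none). Each returns a list of dicts, best first, with "confidence" (0 to 1); they miss things now and then, are a little off and sometimes report something else, mostly with a low value. They report only what shows in the picture. A call takes as long as a camera call.
- silhouettes(camera, name): "region" (480x640 bool, what is visible of it) and "box" ([left, top, right, bottom] in pixels, round what is visible of it).
The state is a dict: "t": time; "q": joint angles; "joint_vel": joint speeds; "effort": joint torques, N m; "tool_pos": TCP position; "eef_rot": TCP orientation; "ft_force": force on the tool from outside, world axes, zero at the start; "ft_torque": the same for the moment, N m; "width": finger opening in m.
Only numpy, scipy, OpenCV 4.12 (cv2) and the standard library are available. Lean on these libraries where they do the work, as an engineer would, in place of code of your own. Each camera call takes 0.05 s, during which the arm holds its last target.

## Working session

There is one attempt and no reset: what is moved stays moved. The work goes in short steps, Python scripts to look and compute and a tool call to move; the robot and the scene stay as the last step left them, time stands still between calls to the robot, and variables do not carry over. Pictures are saved under pics/ and viewed, and the job is handed in when it is done.

Besides the shell and the picture viewer there is one more tool, called after "Request:" by a JSON object that holds its "name" and its "arguments". move_arm: Moves the arm, as the interface text tells. Its arguments: {"type":"object","properties":{"targets":{"type":"array"},"jaw":{"type":"number"},"grip_force":{"type":"number"}},"required":["targets"]}

```bash
mkdir -p pics; ls
python3 - <<'E'
from cell import *
import cv2,numpy as np,pickle
d={}
print(get_obs())
for c in ["top","side"]:
    r=read_camera(c); d[c]=r
    cv2.imwrite(f"pics/{c}0.png",r["pixels"])
    print(c,r["K"].tolist(),r["rvec"],r["tvec"])
    for n in ["stand","stock_tray","repair_tray","tongs_a_pivot","tongs_a_grip_1","cork","clay"]:
        s=silhouettes(c,n); d[c,n]=s
        print(n,[(round(x["confidence"],2),x["box"]) for x in s])
pickle.dump(d,open("d0.pkl","wb"))
E
```

```text
pics
{'t': 0.0, 'q': array([-1.24524967e+00,  5.28163169e-02,  1.40175538e+00,  1.84881108e-06,
        1.68859853e+00, -7.02662068e-02]), 'joint_vel': array([-5.59177489e-05, -1.41541630e-03, -2.17046378e-05,  1.20346820e-03,
       -4.32249970e-04, -3.15440901e-04]), 'effort': array([ 1.12678939e-03, -3.81665361e+01, -3.60190272e+01, -1.06572877e-04,
        6.12843636e-03,  1.53939641e-05]), 'tool_pos': array([ 0.20235665, -0.48409817,  0.23046766]), 'eef_rot': array([-2.61404875e+00,  1.74077043e+00,  1.95868083e-03]), 'ft_force': array([ 0.95793541, -0.0293297 ,  0.39302218]), 'ft_torque': array([ 0.04480145, -0.01937966, -0.02237781]), 'width': 0.08575536794582207}
top [[468.61289008248104, 0.0, 318.03478673711254], [0.0, 468.61289008248104, 234.75973630876533], [0.0, 0.0, 1.0]] [ 2.16079564 -2.11373943  0.11577531] [-0.24230175  0.58272377  0.87541608]
stand [(0.81, [194.5, 211.3, 294.7, 333.6]), (0.36, [212.3, 204.1, 266.9, 273.2])]
stock_tray [(0.93, [324.7, 274.8, 383.9, 361.3])]
repair_tray [(0.94, [393.7, 297.3, 454.8, 387.4])]
tongs_a_pivot [(0.93, [226.1, 255.6, 300.7, 314.7])]
tongs_a_grip_1 [(0.85, [235.2, 257.1, 294.4, 314.2]), (0.62, [224.5, 256.8, 303.1, 317.6])]
cork []
clay [(0.57, [223.8, 133.0, 256.5, 160.2])]
side [[580.0266215322398, 0.0, 323.0795519464596], [0.0, 580.0266215322398, 249.23814916909086], [0.0, 0.0, 1.0]] [-0.04451993  2.68040418 -1.61495431] [0.55314287 0.2242742  0.90126082]
stand [(0.95, [284.2, 271.0, 418.7, 390.7])]
stock_tray [(0.56, [349.7, 253.9, 430.0, 298.0])]
repair_tray [(0.64, [366.2, 229.6, 444.4, 266.1]), (0.46, [338.6, 231.5, 404.9, 344.8])]
tongs_a_pivot [(0.64, [338.0, 233.1, 405.0, 343.9])]
tongs_a_grip_1 [(0.76, [339.4, 233.0, 401.1, 345.7]), (0.63, [340.8, 239.7, 402.6, 340.5])]
cork [(0.71, [258.3, 267.0, 284.4, 292.5])]
clay [(0.79, [178.6, 333.2, 212.4, 360.9])]
```

View pics/top0.png

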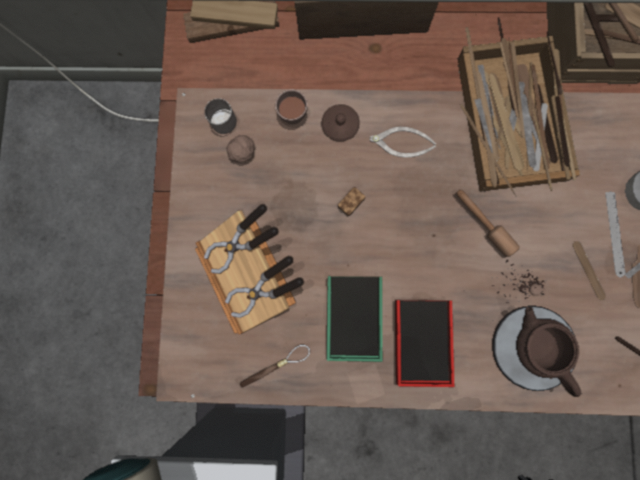

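View pics/side0.png

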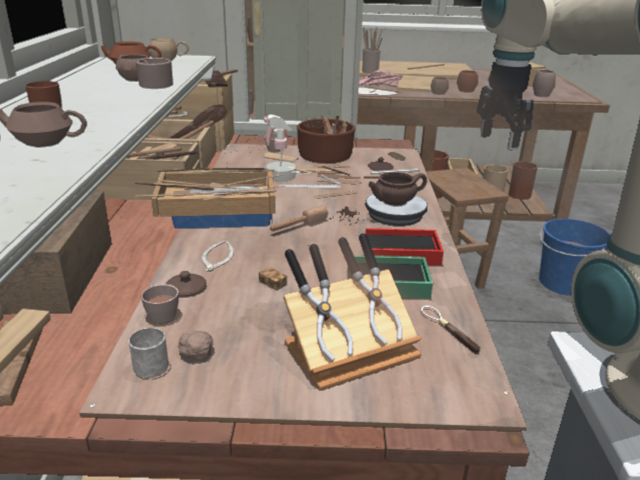

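```bash
cat > h.py <<'E'
import numpy as np,cv2,pickle
from scipy.spatial.transform import Rotation as R
def cloud(r):
    K=r["K"];z=r["z_map"];v,u=np.mgrid[:480,:640]
    p=np.stack([(u-K[0,2])/K[0,0]*z,(v-K[1,2])/K[1,1]*z,z],-1)
    Rm=cv2.Rodrigues(np.array(r["rvec"]))[0]
    w=(p-np.array(r["tvec"]).ravel())@Rm
    w[z<=0]=np.nan
    return w
def proj(r,P):
    return cv2.projectPoints(np.array(P,float).reshape(-1,3),np.array(r["rvec"]),np.array(r["tvec"]),r["K"],None)[0][:,0]
E
python3 - <<'E'
from h import *
d=pickle.load(open("d0.pkl","rb"))
for c in ["top","side"]:
    w=cloud(d[c]); 
    for n in ["stock_tray","repair_tray","stand","tongs_a_pivot","tongs_a_grip_1","cork","clay"]:
        for s in d[c,n]:
            p=w[s["region"]]; p=p[~np.isnan(p[:,0])]
            r=cv2.minAreaRect(p[:,:2].astype(np.float32))
            print(c,n,round(s["confidence"],2),len(p),"rect",np.round(r[0],3),np.round(r[1],3),round(r[2],1),"z pct",np.round(np.percentile(p[:,2],[2,50,98]),3))
r=d["top"];w=cloud(r)
for u,v in [(231,247),(254,294),(265,208),(275,231),(291,262),(300,284),(213,250),(235,310),(194,245),(243,210),(294,303),(235,333)]:
    print(u,v,np.round(w[v,u],3))
im=r["pixels"][190:400,180:470]; cv2.imwrite("pics/top0c.png",cv2.resize(im,None,fx=2.75,fy=2.75,interpolation=cv2.INTER_CUBIC))
E
```

```text
top stock_tray 0.93 4783 rect [ 0.431 -0.304] [0.17  0.112] 1.2 z pct [0.002 0.022 0.038]
top repair_tray 0.94 5205 rect [ 0.385 -0.441] [0.169 0.119] 0.2 z pct [0.    0.022 0.037]
top stand 0.81 5562 rect [ 0.514 -0.08 ] [0.214 0.14 ] 28.9 z pct [0.006 0.057 0.106]
top stand 0.36 536 rect [ 0.577 -0.073] [0.057 0.159] 48.7 z pct [0.041 0.123 0.159]
top tongs_a_pivot 0.93 1069 rect [ 0.48  -0.132] [0.055 0.151] 26.3 z pct [0.046 0.123 0.16 ]
top tongs_a_grip_1 0.85 580 rect [ 0.487 -0.125] [0.041 0.157] 45.5 z pct [0.    0.122 0.16 ]
top tongs_a_grip_1 0.62 1095 rect [ 0.479 -0.132] [0.054 0.152] 27.0 z pct [0.043 0.12  0.16 ]
top clay 0.57 624 rect [ 0.765 -0.067] [0.055 0.057] 12.7 z pct [0.011 0.03  0.038]
side stock_tray 0.56 1918 rect [ 0.432 -0.249] [0.167 0.213] 0.8 z pct [0.003 0.023 0.038]
side repair_tray 0.64 2063 rect [ 0.369 -0.435] [0.205 0.186] 31.7 z pct [0.008 0.023 0.037]
side repair_tray 0.46 1752 rect [ 0.494 -0.288] [0.099 0.476] 5.2 z pct [0.002 0.103 0.157]
side stand 0.95 9314 rect [ 0.521 -0.113] [0.205 0.204] 28.1 z pct [0.005 0.049 0.103]
side tongs_a_pivot 0.64 1573 rect [ 0.496 -0.255] [0.094 0.412] 7.4 z pct [0.04  0.111 0.158]
side tongs_a_grip_1 0.76 1590 rect [ 0.485 -0.2  ] [0.1   0.299] 4.8 z pct [0.04  0.11  0.157]
side tongs_a_grip_1 0.63 756 rect [ 0.503 -0.251] [0.087 0.389] 10.9 z pct [0.021 0.115 0.158]
side cork 0.71 435 rect [ 0.651 -0.3  ] [0.06  0.053] 45.8 z pct [0.001 0.019 0.023]
side clay 0.79 853 rect [ 0.757 -0.076] [0.085 0.055] 65.8 z pct [0.003 0.027 0.037]
231 247 [ 0.554 -0.073  0.096]
254 294 [ 0.47  -0.119  0.097]
265 208 [ 0.616 -0.142  0.157]
275 231 [ 0.576 -0.16   0.159]
291 262 [ 0.524 -0.189  0.159]
300 284 [ 0.488 -0.205  0.161]
213 250 [ 0.553 -0.026  0.04 ]
235 310 [ 0.439 -0.073  0.032]
194 245 [ 0.567  0.024 -0.001]
243 210 [ 0.641 -0.073 -0.001]
294 303 [ 0.455 -0.184  0.009]
235 333 [ 0.394 -0.069  0.001]
```

View pics/top0c.png

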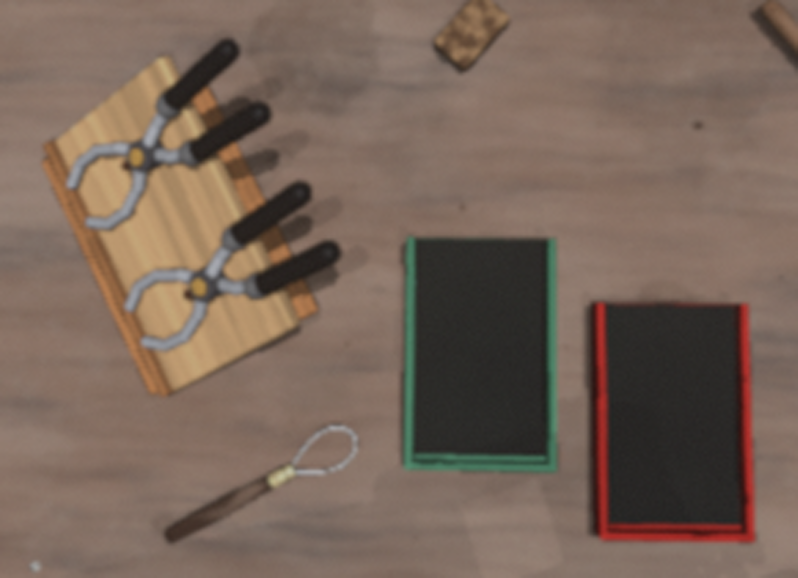

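Run:
```python
from h import *
d=pickle.load(open("d0.pkl","rb"))
from cell import *
for c in ["top","side"]:
    r=d[c];w=cloud(r);px=r["pixels"].astype(int)
    reg=d[c,"stand"][0]["region"]
    b,g,rr=px[...,0],px[...,1],px[...,2]
    m=reg&(rr-b>60)&(w[...,2]>0.02)
    p=w[m]
    for k in range(6):
        A=np.c_[p[:,:2],np.ones(len(p))];co=np.linalg.lstsq(A,p[:,2],rcond=None)[0]
        e=p[:,2]-A@co; p=p[abs(e)<max(0.004,2*e.std())] if k<5 else p
    n=np.array([-co[0],-co[1],1]);n/=np.linalg.norm(n)
    print(c,len(p),"tilt",np.degrees(np.arccos(n[2])),"d yaw",np.degrees(np.arctan2(co[1],co[0])),"co",co,"res",e.std())
    rect=cv2.minAreaRect(p[:,:2].astype(np.float32));print(rect)
    # dark handles
    hm=(px.max(-1)<75)&(w[...,2]>0.105)&(w[...,2]<0.18)&(abs(w[...,0]-.53)<.15)&(abs(w[...,1]+.15)<.12)
    nl,lab,st,ce=cv2.connectedComponentsWithStats(hm.astype(np.uint8))
    for i in range(1,nl):
        if st[i,4]>40:
            q=w[lab==i]; 
            c0=np.median(q,0);U=np.linalg.svd(q-c0,full_matrices=False)[2][0]; U*=np.sign(U[2])
            t=(q-c0)@U
            print(" handle",st[i,4],ce[i].round(),"med",c0.round(4),"dir",U.round(3),"len",t.min().round(3),t.max().round(3))
```

```text
top 3550 tilt 37.66210641300381 d yaw -61.76308569520546 co [ 0.36516794 -0.67998302 -0.17828285] res 0.0013826379677308667
((0.5095265507698059, -0.08731980621814728), (0.19771607220172882, 0.10717354714870453), 27.375743865966797)
 handle 270 [253. 217.] med [ 0.6031 -0.1191  0.1428] dir [ 0.453 -0.652  0.608] len -0.042 0.032
 handle 272 [263. 237.] med [ 0.5673 -0.1382  0.1428] dir [ 0.342 -0.714  0.611] len -0.041 0.032
 handle 274 [278. 267.] med [ 0.5164 -0.1659  0.1425] dir [ 0.415 -0.682  0.603] len -0.038 0.033
 handle 273 [288. 287.] med [ 0.4829 -0.1838  0.1433] dir [ 0.325 -0.726  0.606] len -0.04 0.031
side 5259 tilt 37.843758319676695 d yaw -61.822074845708016 co [ 0.36686251 -0.68482912 -0.17883245] res 0.0017054628653235067
((0.5091736316680908, -0.08743289113044739), (0.20096175372600555, 0.10271748900413513), 28.397449493408203)
 handle 245 [367. 248.] med [ 0.4848 -0.1818  0.1434] dir [ 0.346 -0.711  0.613] len -0.036 0.029
 handle 225 [318. 265.] med [ 0.5665 -0.129   0.136 ] dir [ 0.366 -0.709  0.603] len -0.025 0.037
 handle 315 [295. 268.] med [ 0.6043 -0.1136  0.1391] dir [ 0.423 -0.664  0.617] len -0.032 0.033
```

```bash
cat >> h.py <<'E'
def tilt_R(yawd,tilt=38,sx=1):
    # handle dir yaw, tilt of slope; tool z = -normal, x = sx*lateral
    y=np.radians(yawd);t=np.radians(tilt);d=np.array([np.cos(y),np.sin(y),0])
    n=-np.sin(t)*d+np.array([0,0,np.cos(t)])
    x=sx*np.array([-d[1],d[0],0]); z=-n
    return np.c_[x,np.cross(z,x),z]
def rel(o,P,Rm):
    R0=R.from_rotvec(o["eef_rot"]).as_matrix()
    s=R0.T@(np.array(P)-o["tool_pos"])*1000
    a=np.degrees(R.from_matrix(R0.T@Rm).as_rotvec())
    return s.round(1).tolist(),a.round(2).tolist()
G1=np.array([.5877,-.1328,.1373]);G2=np.array([.5021,-.1794,.138]);Y1=-60.2;Y2=-62.2
E
python3 - <<'E'
from h import *
from cell import *
o=get_obs();print(R.from_rotvec(o["eef_rot"]).as_matrix().round(2))
for sx in (1,-1):
    Rm=tilt_R(Y2,38,sx); print(sx,rel(o,G2-0.10*Rm[:,2],Rm))
    Rm=tilt_R(0,0,sx); print(sx,rel(o,[.55,-.3,.2],Rm))
E
```

```text
[[ 0.39 -0.92  0.  ]
 [-0.92 -0.39 -0.  ]
 [ 0.   -0.   -1.  ]]
1 ([-227.2, -388.6, 14.5], [-28.73, 31.42, -91.27])
1 ([-36.2, -391.8, 31.4], [0.01, -0.0, -157.32])
-1 ([-227.2, -388.6, 14.5], [30.68, 28.06, 81.5])
-1 ([-36.2, -391.8, 31.4], [-0.0, -0.01, 22.68])
```

Request:
{"name": "move_arm", "arguments": {"targets": [[[-90,-150,-30],[-11,12,-36]],[[-150,-280,-30],[-20,21,-60]],[[-227,-388,0],[-28.73,31.42,-91.27]],[[-227,-388,0],[-28.73,31.42,-91.27]],[[-227,-388,0],[-28.73,31.42,-91.27]]], "jaw": 85, "grip_force": 40}}

```text
t: 1.22
tool_pos: [0.3288, -0.3177, 0.2386]
eef_rot: [2.755, -0.853, 0.093]
ft_force: [1.1, 0.0, 0.4]
width: 0.085
```

```bash
cat > st.py <<'E'
from h import *
from cell import *
o=get_obs();print("t",o["t"],"q",o["q"].round(2),"pos",o["tool_pos"].round(4),"w",round(o["width"],4),"F",o["ft_force"].round(1))
E
cat > a.py <<'E'
from st import *
Rm=tilt_R(Y2,38,1); print(rel(o,G2-0.10*Rm[:,2],Rm))
E
python3 a.py
```

```text
t 1.2167 q [-0.72 -0.27  1.7  -0.21  1.54 -0.13] pos [ 0.3288 -0.3177  0.2386] w 0.085 F [1.1 0.  0.4]
([11.0, -239.7, -31.4], [-18.35, 20.13, -58.55])
```

Request:
{"name": "move_arm", "arguments": {"targets": [[[11,-240,-31],[-18.35,20.13,-58.55]],[[11,-240,-31],[-18.35,20.13,-58.55]],[[11,-240,-31],[-18.35,20.13,-58.55]],[[11,-240,-31],[-18.35,20.13,-58.55]],[[11,-240,-31],[-18.35,20.13,-58.55]]]}}

```text
t: 1.63
tool_pos: [0.4533, -0.1509, 0.22]
eef_rot: [2.649, -0.014, 0.165]
ft_force: [0.4, -1.0, -0.0]
width: 0.0852
```

```bash
python3 a.py
```

```text
t 1.6333 q [-0.13 -0.23  1.76 -0.47  1.43 -0.1 ] pos [ 0.4533 -0.1509  0.22  ] w 0.0852 F [ 0.4 -1.  -0. ]
([20.0, -25.3, -7.1], [-8.15, 8.88, -26.05])
```

Request:
{"name": "move_arm", "arguments": {"targets": [[[20,-25.3,-7.1],[-8.15,8.88,-26.05]],[[20,-25.3,-7.1],[-8.15,8.88,-26.05]],[[20,-25.3,-7.1],[-8.15,8.88,-26.05]],[[20,-25.3,-7.1],[-8.15,8.88,-26.05]],[[20,-25.3,-7.1],[-8.15,8.88,-26.05]]]}}

```text
t: 2.05
tool_pos: [0.4727, -0.1242, 0.2159]
eef_rot: [2.415, 0.605, 0.205]
ft_force: [0.1, -0.3, 0.6]
width: 0.0849
```

```bash
python3 a.py
python3 - <<'E'
from h import *
from cell import *
o=get_obs();r=read_camera("wrist");cv2.imwrite("pics/w1.png",r["pixels"])
pickle.dump((o,r),open("w1.pkl","wb"))
print(np.array(r["T_tool_cam"]).round(3).tolist(),r["K"][0,0])
s=silhouettes("wrist","tongs_a_pivot");print([(round(x["confidence"],2),x["box"]) for x in s])
E
```

```text
t 2.05 q [-0.02 -0.3   1.87 -0.6   1.27 -0.42] pos [ 0.4727 -0.1242  0.2159] w 0.0849 F [ 0.1 -0.3  0.6]
([0.2, 1.4, -0.1], [0.02, -0.06, 0.33])
[[1.0, 0.0, 0.001, -0.0], [-0.0, 0.959, 0.285, -0.072], [-0.001, -0.285, 0.959, -0.143], [0.0, 0.0, 0.0, 1.0]] 431.09875416950354
[(0.8, [278.9, 1.9, 386.8, 288.8])]
```

View pics/w1.png

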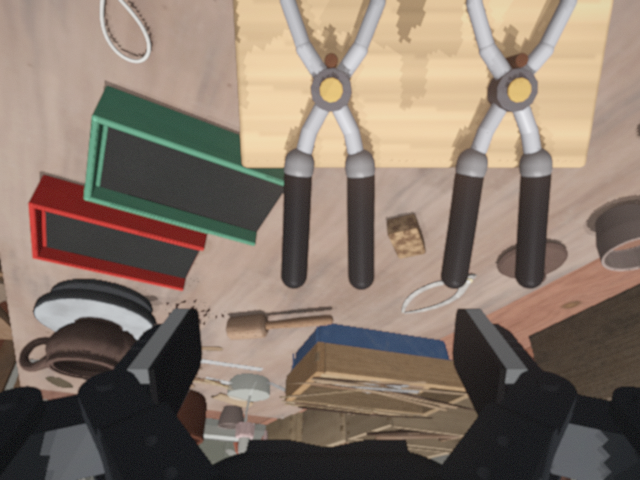

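Request:
{"name": "move_arm", "arguments": {"targets": [[[0,1.4,30],[0,0,0.3]],[[0,1.4,60],[0,0,0.3]],[[0,1.4,90],[0,0,0.3]],[[0,1.4,110],[0,0,0.3]],[[0,1.4,121],[0,0,0.3]]]}}

```text
t: 2.57
tool_pos: [0.5077, -0.1932, 0.1201]
eef_rot: [2.424, 0.583, 0.205]
ft_force: [0.2, -0.1, -0.1]
width: 0.085
```

Request:
{"name": "move_arm", "arguments": {"targets": [[[0,0,0],[0,0,0]],[[0,0,0],[0,0,0]],[[0,0,0],[0,0,0]],[[0,0,0],[0,0,0]],[[0,0,0],[0,0,0]]], "jaw": 0}}

```text
t: 2.98
tool_pos: [0.5095, -0.193, 0.1238]
eef_rot: [2.421, 0.581, 0.211]
ft_force: [-2.6, 1.6, 7.4]
width: 0.0344
```

```bash
cat > a.py <<'E'
from st import *
Rm=tilt_R(Y2,38,1); print(rel(o,G2+0.02*Rm[:,2],Rm))
E
python3 a.py
```

```text
t 2.9833 q [-0.18 -0.09  1.88 -0.62  1.   -0.4 ] pos [ 0.5095 -0.193   0.1238] w 0.0344 F [-2.6  1.6  7.4]
([-0.2, -3.5, -0.7], [0.07, 0.03, -0.78])
```

Request:
{"name": "move_arm", "arguments": {"targets": [[[0,0,0],[0,0,0]],[[0,0,0],[0,0,0]],[[0,0,0],[0,0,0]],[[0,0,0],[0,0,0]]], "grip_force": 60}}

```text
t: 3.32
tool_pos: [0.5097, -0.1932, 0.1248]
eef_rot: [2.419, 0.581, 0.212]
ft_force: [-2.8, -2.1, 3.3]
width: 0.033
```

```bash
python3 a.py
python3 - <<'E'
from h import *
from cell import *
r=read_camera("wrist");cv2.imwrite("pics/w2.png",r["pixels"])
r=read_camera("side");cv2.imwrite("pics/s2.png",cv2.resize(r["pixels"][150:400,230:480],None,fx=2.3,fy=2.3))
E
```

```text
t 3.3167 q [-0.18 -0.09  1.88 -0.62  1.   -0.4 ] pos [ 0.5097 -0.1932  0.1248] w 0.033 F [-2.8 -2.1  3.3]
([-0.3, -4.3, -0.1], [0.15, 0.0, -0.79])
```

View pics/w2.png

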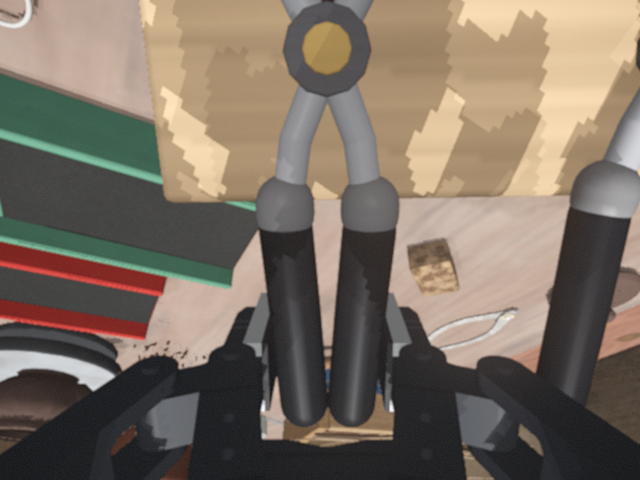

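View pics/s2.png

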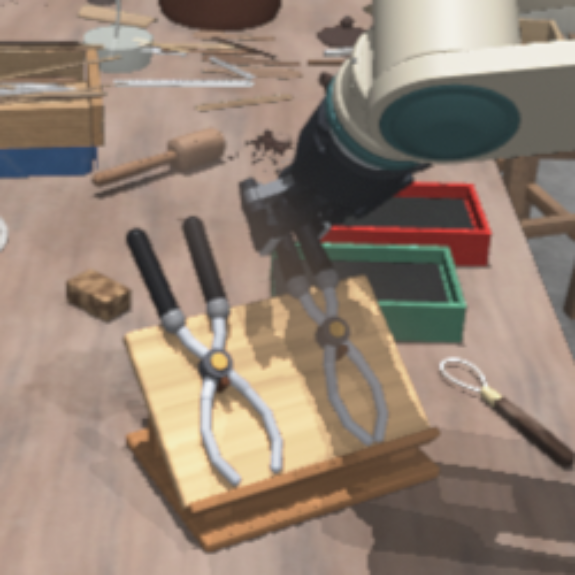

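Request:
{"name": "move_arm", "arguments": {"targets": [[[0,0,-12],[0,0,0]],[[0,0,-30],[0,0,0]],[[0,0,-50],[0,0,0]],[[0,0,-70],[0,0,0]],[[0,0,-70],[0,0,0]]]}}

```text
t: 3.83
tool_pos: [0.4906, -0.1535, 0.1827]
eef_rot: [2.419, 0.58, 0.22]
ft_force: [0.1, 0.2, -1.7]
width: 0.0329
```

```bash
cat > b.py <<'E'
from st import *
r=read_camera("wrist");cv2.imwrite("pics/w3.png",r["pixels"])
K=r["K"];T=np.array(r["T_tool_cam"])
s=[x for x in silhouettes("wrist","tongs_a_pivot")]
for x in s:print(round(x["confidence"],2),x["box"])
px=r["pixels"].astype(int)
ye=(px[...,2]-px[...,0]>50)&(px[...,1]-px[...,0]>25)&(r["z_map"]>0.02)&(r["z_map"]<0.3)
nl,lab,st,ce=cv2.connectedComponentsWithStats(ye.astype(np.uint8))
for i in range(1,nl):
    if st[i,4]>100:
        u,v=ce[i];z=np.median(r["z_map"][lab==i])
        p=T@[(u-K[0,2])/K[0,0]*z,(v-K[1,2])/K[1,1]*z,z,1];print(st[i,4],ce[i].round(),p[:3].round(4))
E
python3 b.py
```

```text
t 3.8333 q [-0.09 -0.23  1.88 -0.6   1.15 -0.41] pos [ 0.4906 -0.1535  0.1827] w 0.0329 F [ 0.1  0.2 -1.7]
0.6 [257.0, 0.0, 398.2, 436.2]
13538 [248.  80.] [-0.0352 -0.0836  0.0596]
158 [330.   4.] [ 0.001  -0.1137  0.0595]
22590 [439.  78.] [ 0.0491 -0.0843  0.0595]
701 [555.   7.] [ 0.0961 -0.1126  0.0595]
8095 [613.  80.] [ 0.1265 -0.0834  0.0597]
1633 [328.  50.] [ 0.     -0.086  -0.0218]
781 [562.  61.] [ 0.0931 -0.0894  0.0411]
2108 [542. 132.] [ 0.0981 -0.0611  0.0599]
1285 [328. 145.] [ 0.0002 -0.0553  0.06  ]
```

View pics/w3.png

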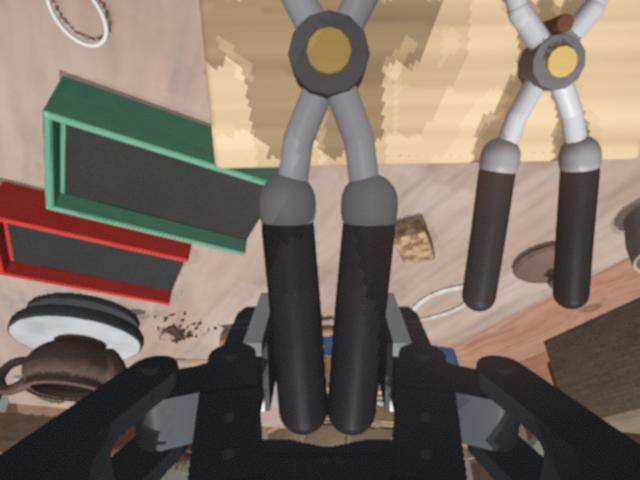

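```bash
cat > c.py <<'E'
from h import *
from cell import *
import sys
r=read_camera("wrist");K=r["K"];T=np.array(r["T_tool_cam"])
def tp(u,v):
    z=r["z_map"][v,u];return (T@[(u-K[0,2])/K[0,0]*z,(v-K[1,2])/K[1,1]*z,z,1])[:3].round(4)
for row in range(215,430,30):
    P=np.array([tp(u,row) for u in range(262,394)]); 
    m=P[:,2]<0.02
    for side in (P[m&(P[:,0]<-.001)],P[m&(P[:,0]>.001)]):
        if len(side): i=side[:,2].argmin(); print(row,side[i],end=" ")
    print()
E
python3 c.py
```

```text
215 [-0.0126 -0.0429 -0.0258] 215 [ 0.0089 -0.043  -0.0263] 
245 [-0.0142 -0.0344 -0.027 ] 245 [ 0.011  -0.0345 -0.0271] 
275 [-0.0098 -0.0256 -0.0277] 275 [ 0.0114 -0.0259 -0.0283] 
305 [-0.0093 -0.0168 -0.029 ] 305 [ 0.0104 -0.017  -0.0293] 
335 [-0.0185 -0.0108 -0.0355] 335 [ 0.016  -0.0106 -0.0352] 
365 [-0.0178 -0.0031 -0.0384] 365 [ 0.0177 -0.0044 -0.0404] 
395 [-0.0184  0.0052 -0.0404] 395 [ 0.0177  0.0035 -0.0427] 
425 [-0.0076  0.0207 -0.0339] 425 [ 0.0118 -0.0155 -0.0767]
```

Run:
```python
from h import *
d=pickle.load(open("d0.pkl","rb"))
r=d["top"];w=cloud(r)
for n in ["stock_tray","repair_tray"]:
    p=w[d["top",n][0]["region"]]
    for lo,hi in [(.0195,.0245),(.033,.04)]:
        q=p[(p[:,2]>lo)&(p[:,2]<hi)]
        rc=cv2.minAreaRect(q[:,:2].astype(np.float32))
        print(n,lo,len(q),rc,np.percentile(q,[1,99],axis=0)[:,:2].round(3).tolist())
```

```text
stock_tray 0.0195 3385 ((0.4333101511001587, -0.3026120662689209), (0.15404574573040009, 0.09345186501741409), 1.120978593826294) [[0.358, -0.348], [0.509, -0.257]]
stock_tray 0.033 652 ((0.4306437075138092, -0.30266842246055603), (0.1594991534948349, 0.10396550595760345), 0.29363906383514404) [[0.351, -0.355], [0.507, -0.251]]
repair_tray 0.0195 3525 ((0.390303373336792, -0.433207631111145), (0.15400385856628418, 0.0999792292714119), 0.9233257174491882) [[0.315, -0.482], [0.466, -0.39]]
repair_tray 0.033 723 ((0.38781556487083435, -0.4358345866203308), (0.15893946588039398, 0.10553896427154541), 1.0693325996398926) [[0.308, -0.489], [0.464, -0.383]]
```

Request:
{"name": "move_arm", "arguments": {"targets": [[[0,0,0],[0,0,0]]], "grip_force": 90}}

```text
t: 4.07
tool_pos: [0.4892, -0.1551, 0.1771]
eef_rot: [2.421, 0.582, 0.21]
ft_force: [-0.7, -0.1, -2.1]
width: 0.0318
```

```bash
cat >> h.py <<'E'
def place(o,piv_tool,piv_goal,droop_deg,yaw=0):
    Rm=tilt_R(yaw,-droop_deg,1)
    P=np.array(piv_goal)-Rm@np.array(piv_tool)
    return P,Rm,rel(o,P,Rm)
E
python3 - <<'E'
from st import *
print(place(o,[0,-.0865,-.0125],[.466,-.304,.03+.12],7.3))
E
```

```text
t 4.0667 q [-0.1  -0.22  1.88 -0.6   1.15 -0.41] pos [ 0.4892 -0.1551  0.1771] w 0.0318 F [-0.7 -0.1 -2.1]
(array([ 0.55021056, -0.304     ,  0.12661023]), array([[-0.        ,  0.99189444, -0.12706461],
       [ 1.        ,  0.        , -0.        ],
       [ 0.        , -0.12706461, -0.99189444]]), ([-14.1, 95.3, 138.4], [40.79, 16.69, -62.17]))
```

Run:
```python
from st import *
Rm=tilt_R(0,-7.3,1);R0=R.from_rotvec(o["eef_rot"]).as_matrix()
print(rel(o,[.49,-.17,.25],Rm),rel(o,[.50,-.22,.25],Rm))
```

```text
t 4.0667 q [-0.1  -0.22  1.88 -0.6   1.15 -0.41] pos [ 0.4892 -0.1551  0.1771] w 0.0318 F [-0.7 -0.1 -2.1]
([-5.6, 55.6, -49.1], [40.79, 16.69, -62.17]) ([-19.5, 94.3, -18.9], [40.79, 16.69, -62.17])
```

Request:
{"name": "move_arm", "arguments": {"targets": [[[-3,25,-30],[5,2,-7]],[[-6,56,-49],[40.79,16.69,-62.17]],[[-6,56,-49],[40.79,16.69,-62.17]],[[-6,56,-49],[40.79,16.69,-62.17]],[[-20,94,-19],[40.79,16.69,-62.17]]]}}

```text
t: 4.48
tool_pos: [0.4974, -0.2022, 0.2511]
eef_rot: [2.488, 1.269, 0.083]
ft_force: [0.2, 0.5, -1.2]
width: 0.0318
```

Run:
```python
from st import *
Rm=tilt_R(0,-7.3,1)
print(rel(o,[.53,-.27,.25],Rm))
```

```text
t 4.4833 q [-0.36 -0.14  1.59 -0.19  1.4  -1.3 ] pos [ 0.4974 -0.2022  0.2511] w 0.0318 F [ 0.2  0.5 -1.2]
([-34.2, 61.5, 26.6], [23.81, 9.64, -36.41])
```

Request:
{"name": "move_arm", "arguments": {"targets": [[[-34.2,61.5,26.6],[23.81,9.64,-36.41]],[[-34.2,61.5,26.6],[23.81,9.64,-36.41]],[[-34.2,61.5,26.6],[23.81,9.64,-36.41]],[[-34.2,61.5,26.6],[23.81,9.64,-36.41]],[[-34.2,61.5,26.6],[23.81,9.64,-36.41]]]}}

```text
t: 4.9
tool_pos: [0.5297, -0.2717, 0.248]
eef_rot: [-2.355, -2.071, 0.097]
ft_force: [0.4, -0.0, -2.0]
width: 0.0316
```

```bash
python3 - <<'E'
from st import *
print(place(o,[0,-.0865,-.0125],[.466,-.303,.03+.09],7.3)[2])
E
sed -i 's/\[-0.0352/[-0.0352/' b.py; python3 b.py | head -8; python3 c.py
```

```text
t 4.9 q [-0.51  0.27  1.13 -0.06  1.77 -1.96] pos [ 0.5297 -0.2717  0.248 ] w 0.0316 F [ 0.4 -0.  -2. ]
([-21.8, 31.0, 151.3], [4.63, 1.87, -7.48])
t 4.9 q [-0.51  0.27  1.13 -0.06  1.77 -1.96] pos [ 0.5297 -0.2717  0.248 ] w 0.0316 F [ 0.4 -0.  -2. ]
0.87 [258.2, 1.6, 399.6, 435.3]
0.35 [560.0, 146.9, 639.4, 372.3]
1674 [329.  50.] [-0.0001 -0.0869 -0.022 ]
10828 [522. 136.] [ 0.1292 -0.0545  0.1506]
129 [561. 105.] [ 0.1576 -0.0744  0.1614]
139 [631. 225.] [0.2078 0.0046 0.142 ]
360 [587. 270.] [0.1787 0.0346 0.1344]
215 [-0.0139 -0.0439 -0.0263] 215 [ 0.0134 -0.0439 -0.0263] 
245 [-0.014  -0.0356 -0.0279] 245 [ 0.0133 -0.0354 -0.0273] 
275 [-0.014  -0.0266 -0.028 ] 275 [ 0.0084 -0.0267 -0.0282] 
305 [-0.0101 -0.0177 -0.0292] 305 [ 0.0088 -0.0178 -0.0293] 
335 [-0.0165 -0.0114 -0.0354] 335 [ 0.0174 -0.0117 -0.0358] 
365 [-0.0178 -0.0068 -0.0429] 365 [ 0.0169 -0.0075 -0.044 ] 
395 [-0.0181  0.0019 -0.0439] 395 [ 0.0129 -0.0168 -0.0688] 
425 [-0.0124 -0.0172 -0.0779] 425 [ 0.0113 -0.018  -0.0789]
```

View pics/w3.png

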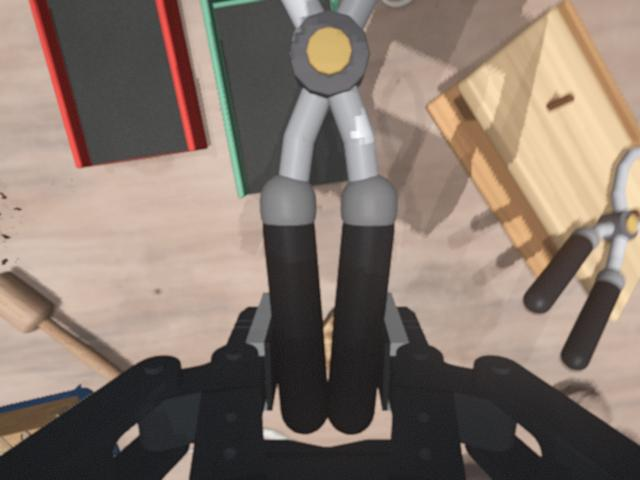

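Request:
{"name": "move_arm", "arguments": {"targets": [[[-8,10,15],[4.63,1.87,-7.48]],[[-22,31,50],[4.63,1.87,-7.48]],[[-22,31,85],[4.63,1.87,-7.48]],[[-22,31,110],[4.63,1.87,-7.48]],[[-22,31,110],[4.63,1.87,-7.48]]]}}

```text
t: 5.47
tool_pos: [0.5501, -0.2998, 0.1293]
eef_rot: [-2.161, -2.141, 0.141]
ft_force: [-1.1, 0.8, -2.0]
width: 0.0313
```

Run:
```python
from st import *
print(place(o,[0,-.0867,-.0125],[.466,-.303,.03+.025],7.3)[2])
r=read_camera("side");cv2.imwrite("pics/s4.png",cv2.resize(r["pixels"][150:400,230:480],None,fx=2.3,fy=2.3))
```

```text
t 5.4667 q [-0.53  0.48  1.1  -0.06  1.68 -2.09] pos [ 0.5501 -0.2998  0.1293] w 0.0313 F [-1.1  0.8 -2. ]
([-3.4, 13.3, 96.8], [-0.36, -0.18, -0.5])
```

View pics/s4.png

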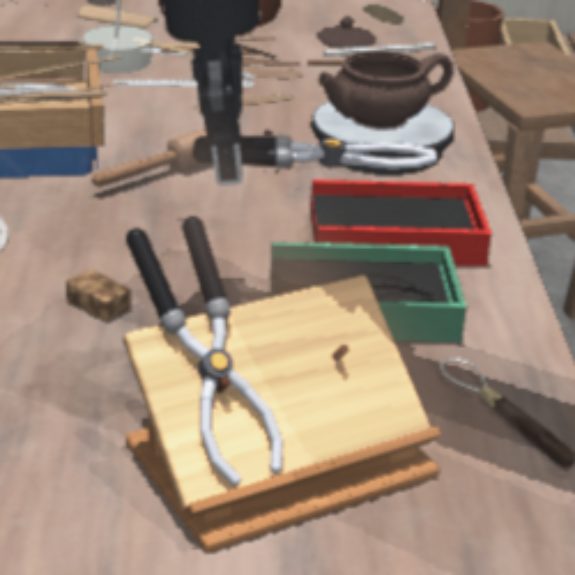

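Request:
{"name": "move_arm", "arguments": {"targets": [[[-3.4,5,25],[-0.3,-0.2,-0.5]],[[-3.4,8,50],[-0.36,-0.18,-0.5]],[[-3.4,11,75],[-0.36,-0.18,-0.5]],[[-3.4,13.3,97],[-0.36,-0.18,-0.5]],[[-3.4,13.3,97],[-0.36,-0.18,-0.5]]]}}

```text
t: 5.93
tool_pos: [0.5509, -0.3028, 0.034]
eef_rot: [-2.158, -2.157, 0.137]
ft_force: [-0.8, 0.8, -2.9]
width: 0.0311
```

```bash
python3 - <<'E'
from st import *
print(place(o,[0,-.0867,-.0125],[.466,-.303,.03],7.3)[2])
E
python3 b.py | grep " -0.02"; python3 c.py|head -4
```

```text
t 5.9333 q [-0.53  0.56  1.18 -0.06  1.5  -2.09] pos [ 0.5509 -0.3028  0.034 ] w 0.0311 F [-0.8  0.8 -2.9]
([-0.2, 3.0, 27.3], [0.11, 0.07, -0.04])
1679 [329.  50.] [-0.0001 -0.0871 -0.0218]
215 [-0.0108 -0.044  -0.0263] 215 [ 0.0101 -0.0441 -0.0266] 
245 [-0.0098 -0.0355 -0.0271] 245 [ 0.0122 -0.0356 -0.0275] 
275 [-0.0107 -0.0271 -0.0289] 275 [ 0.0104 -0.0269 -0.0285] 
305 [-0.0074 -0.0177 -0.0289] 305 [ 0.0091 -0.0177 -0.0289]
```

Request:
{"name": "move_arm", "arguments": {"targets": [[[0,1,8],[0,0,0]],[[0,2,16],[0,0,0]],[[0,3,22],[0,0,0]],[[0,3,26],[0,0,0]],[[0,3,26],[0,0,0]]]}}

```text
t: 6.5
tool_pos: [0.5527, -0.3042, 0.012]
eef_rot: [-2.161, -2.161, 0.135]
ft_force: [0.4, -0.2, -1.4]
width: 0.0316
```

Run:
```python
from st import *
r=read_camera("side");cv2.imwrite("pics/s5.png",cv2.resize(r["pixels"][150:400,230:480],None,fx=2.3,fy=2.3))
```

```text
t 6.5 q [-0.53  0.59  1.19 -0.07  1.46 -2.09] pos [ 0.5527 -0.3042  0.012 ] w 0.0316 F [ 0.4 -0.2 -1.4]
```

View pics/s5.png

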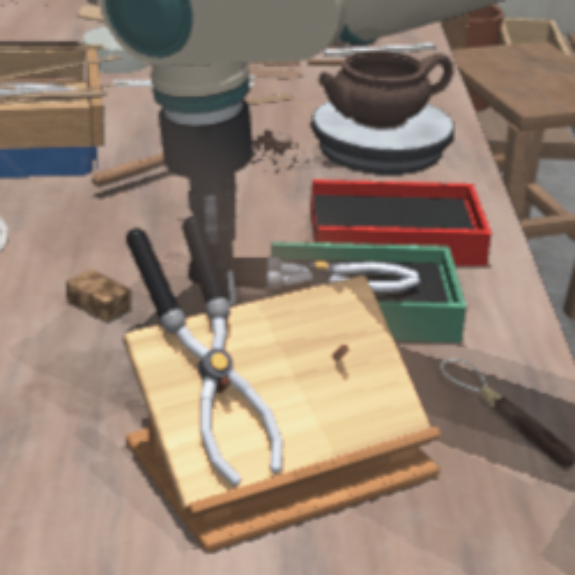

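Request:
{"name": "move_arm", "arguments": {"targets": [[[0,0,3],[0,0,0]],[[0,0,4],[0,0,0]],[[0,0,4],[0,0,0]]]}}

```text
t: 6.8
tool_pos: [0.5526, -0.3045, 0.0088]
eef_rot: [-2.162, -2.162, 0.135]
ft_force: [0.1, 0.8, -0.3]
width: 0.0316
```

```bash
python3 st.py;python3 b.py | grep " -0.02"; python3 c.py|head -4
```

```text
t 6.8 q [-0.53  0.59  1.2  -0.07  1.45 -2.09] pos [ 0.5526 -0.3045  0.0088] w 0.0316 F [ 0.1  0.8 -0.3]
1707 [329.  50.] [-0.0001 -0.087  -0.0227]
215 [-0.0131 -0.0439 -0.026 ] 215 [ 0.0107 -0.044  -0.0263] 
245 [-0.0104 -0.0355 -0.0272] 245 [ 0.0094 -0.0355 -0.0272] 
275 [-0.011  -0.0269 -0.0285] 275 [ 0.0121 -0.0269 -0.0285] 
305 [-0.013  -0.0177 -0.0289] 305 [ 0.0071 -0.018  -0.0296]
```

Request:
{"name": "move_arm", "arguments": {"targets": [[[0,0,3],[0,0,0]],[[0,0,4],[0,0,0]],[[0,0,4],[0,0,0]]]}}

```text
t: 7.2
tool_pos: [0.553, -0.3046, 0.0065]
eef_rot: [-2.164, -2.163, 0.133]
ft_force: [-0.2, 2.1, 7.9]
width: 0.0319
```

Request:
{"name": "move_arm", "arguments": {"targets": [[[0,0,0],[0,0,0]],[[0,0,0],[0,0,0]],[[0,0,0],[0,0,0]],[[0,0,0],[0,0,0]],[[0,0,0],[0,0,0]]], "jaw": 70}}

```text
t: 7.62
tool_pos: [0.5528, -0.3045, 0.0061]
eef_rot: [-2.163, -2.163, 0.134]
ft_force: [1.0, -0.3, 0.4]
width: 0.0698
```

```bash
python3 st.py;python3 b.py | grep " -0.02"; python3 c.py|head -4
```

```text
t 7.6167 q [-0.53  0.6   1.2  -0.07  1.45 -2.09] pos [ 0.5528 -0.3045  0.0061] w 0.0698 F [ 1.  -0.3  0.4]
1781 [327.  49.] [-0.0005 -0.0869 -0.0251]
215 [-0.0119 -0.0448 -0.0294] 215 [ 0.0128 -0.0449 -0.0298] 
245 [-0.0124 -0.0363 -0.0298] 245 [ 0.0109 -0.0363 -0.0297] 
275 [-0.0109 -0.0275 -0.0301] 275 [ 0.0099 -0.0278 -0.0308] 
305 [-0.0132 -0.019  -0.0317] 305 [ 0.0117 -0.0191 -0.0317]
```

View pics/w3.png

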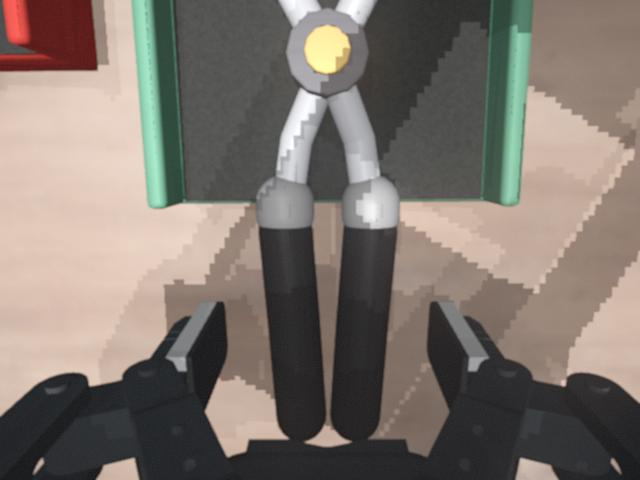

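Request:
{"name": "move_arm", "arguments": {"targets": [[[0,0,-25],[0,0,0]],[[0,0,-60],[0,0,0]],[[0,0,-100],[0,0,0]],[[0,0,-140],[0,0,0]],[[0,0,-180],[0,0,0]]], "jaw": 85}}

```text
t: 8.18
tool_pos: [0.5739, -0.3033, 0.1869]
eef_rot: [-2.163, -2.163, 0.133]
ft_force: [1.0, -0.5, 0.5]
width: 0.0849
```

Run:
```python
from st import *
Rm=tilt_R(Y1,38,1);print(rel(o,G1-0.11*Rm[:,2],Rm))
r=read_camera("top");cv2.imwrite("pics/t6.png",cv2.resize(r["pixels"][100:400,150:550],None,fx=2,fy=2))
```

```text
t 8.1833 q [-0.52  0.51  0.95 -0.06  1.78 -2.1 ] pos [ 0.5739 -0.3033  0.1869] w 0.0849 F [ 1.  -0.5  0.5]
([229.1, -24.2, -35.7], [-40.31, -16.32, 59.43])
```

View pics/t6.png

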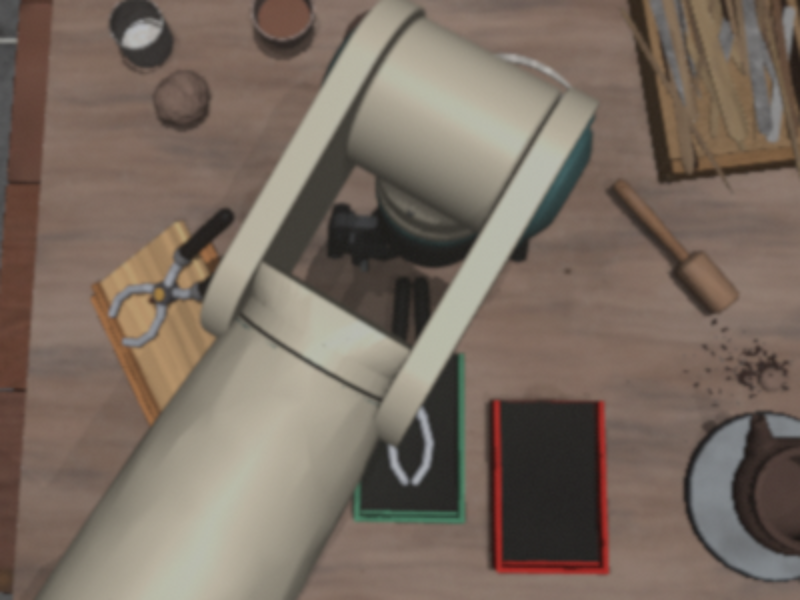

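Request:
{"name": "move_arm", "arguments": {"targets": [[[10,0,-40],[-5,-2,5]],[[60,-10,-80],[-10,-4,13]],[[100,-20,-80],[-15,-6,21]],[[140,-24,-80],[-20,-8,29]],[[180,-24,-80],[-25,-10,37]]]}}

```text
t: 8.65
tool_pos: [0.562, -0.1471, 0.2787]
eef_rot: [2.439, 1.475, 0.071]
ft_force: [0.7, 0.5, -0.3]
width: 0.0847
```

```bash
cat > a.py <<'E'
from st import *
Rm=tilt_R(Y1,38,1);print(rel(o,G1-0.10*Rm[:,2],Rm))
E
python3 a.py
```

```text
t 8.65 q [-0.24  0.02  1.36 -0.17  1.52 -1.34] pos [ 0.562  -0.1471  0.2787] w 0.0847 F [ 0.7  0.5 -0.3]
([63.5, -50.5, 44.1], [-19.95, -9.06, 31.08])
```

Request:
{"name": "move_arm", "arguments": {"targets": [[[63.5,-50.5,20],[-19.95,-9.06,31.08]],[[63.5,-50.5,30],[-19.95,-9.06,31.08]],[[63.5,-50.5,44.1],[-19.95,-9.06,31.08]],[[63.5,-50.5,44.1],[-19.95,-9.06,31.08]],[[63.5,-50.5,44.1],[-19.95,-9.06,31.08]]]}}

```text
t: 9.07
tool_pos: [0.5563, -0.0784, 0.2145]
eef_rot: [2.424, 0.746, 0.202]
ft_force: [-0.7, -0.4, 0.3]
width: 0.0849
```

Request:
{"name": "move_arm", "arguments": {"targets": [[[0,0,0],[0,0,0]]]}}

```text
t: 9.15
tool_pos: [0.5555, -0.0768, 0.2127]
eef_rot: [2.424, 0.745, 0.201]
ft_force: [-0.0, -0.0, 0.1]
width: 0.0851
```

```bash
python3 a.py
python3 - <<'E'
from h import *
from cell import *
o=get_obs();r=read_camera("wrist");cv2.imwrite("pics/w7.png",r["pixels"])
E
```

```text
t 9.15 q [ 0.05 -0.06  1.65 -0.56  1.27 -0.45] pos [ 0.5555 -0.0768  0.2127] w 0.0851 F [-0.  -0.   0.1]
([-0.2, 4.4, -1.1], [-2.56, -1.06, 4.03])
```

View pics/w7.png

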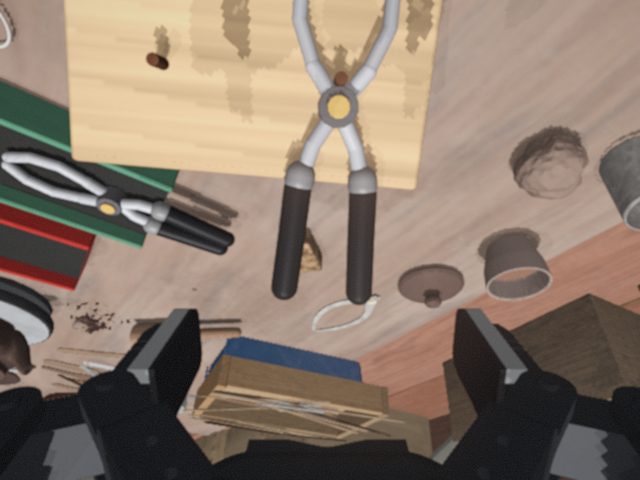

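Request:
{"name": "move_arm", "arguments": {"targets": [[[0,4.4,0],[-2.56,-1.06,4.03]],[[0,4.4,0],[-2.56,-1.06,4.03]],[[0,4.4,0],[-2.56,-1.06,4.03]]]}}

```text
t: 9.45
tool_pos: [0.5578, -0.0801, 0.2156]
eef_rot: [2.409, 0.654, 0.217]
ft_force: [0.3, 0.3, 0.1]
width: 0.0849
```

```bash
sed -i 's/-0.10\*/+0.02*/' a.py; python3 a.py
```

```text
t 9.45 q [ 0.07 -0.05  1.65 -0.61  1.27 -0.36] pos [ 0.5578 -0.0801  0.2156] w 0.0849 F [0.3 0.3 0.1]
([-0.4, 0.1, 118.9], [-0.29, -0.09, 0.54])
```

Request:
{"name": "move_arm", "arguments": {"targets": [[[0,0,30],[0,0,0.5]],[[0,0,60],[0,0,0.5]],[[0,0,90],[0,0,0.5]],[[0,0,110],[0,0,0.5]],[[0,0,120],[0,0,0.5]]]}}

```text
t: 9.87
tool_pos: [0.5938, -0.1456, 0.1181]
eef_rot: [2.415, 0.646, 0.215]
ft_force: [-0.2, 1.3, -0.0]
width: 0.0848
```

Request:
{"name": "move_arm", "arguments": {"targets": [[[0,0,0],[0,0,0]],[[0,0,0],[0,0,0]],[[0,0,0],[0,0,0]],[[0,0,0],[0,0,0]],[[0,0,0],[0,0,0]]], "jaw": 0, "grip_force": 30}}

```text
t: 10.28
tool_pos: [0.5942, -0.1453, 0.1196]
eef_rot: [2.414, 0.646, 0.218]
ft_force: [-0.4, -0.9, -0.1]
width: 0.057
```

Request:
{"name": "move_arm", "arguments": {"targets": [[[0,0,0],[0,0,0]],[[0,0,0],[0,0,0]],[[0,0,0],[0,0,0]],[[0,0,0],[0,0,0]]], "grip_force": 60}}

```text
t: 10.62
tool_pos: [0.5945, -0.145, 0.1199]
eef_rot: [2.414, 0.646, 0.219]
ft_force: [0.7, 0.1, -0.2]
width: 0.0557
```

```bash
python3 a.py; python3 b.py | grep " -0.0[123]"; python3 c.py
```

```text
t 10.6167 q [-0.07  0.14  1.66 -0.63  1.04 -0.35] pos [ 0.5945 -0.145   0.1199] w 0.0557 F [ 0.7  0.1 -0.2]
([0.2, -0.3, -2.3], [-0.4, -0.06, 0.17])
58838 [140. 102.] [-0.053  -0.0731 -0.0157]
23655 [453.  98.] [ 0.0356 -0.0743 -0.0143]
1950 [340.  64.] [ 0.0028 -0.0815 -0.0332]
4664 [334. 174.] [ 0.0018 -0.0526 -0.0148]
215 [-0.0172 -0.0446 -0.0327] 215 [ 0.016  -0.0445 -0.0323] 
245 [-0.0175 -0.0365 -0.0332] 245 [ 0.0176 -0.0358 -0.0312] 
275 [-0.0162 -0.0277 -0.0329] 275 [ 0.0174 -0.0273 -0.0319] 
305 [-0.0177 -0.0187 -0.0327] 305 [ 0.0179 -0.0185 -0.0325] 
335 [-0.0175 -0.0094 -0.033 ] 335 [ 0.0183 -0.0092 -0.0327] 
365 [-0.0181  0.0003 -0.0333] 365 [ 0.0174  0.001  -0.0322] 
395 [-0.0194  0.0104 -0.0335] 395 [ 0.0175  0.0116 -0.0319] 
425 [-0.02    0.0219 -0.0325] 425 [ 0.0187  0.0218 -0.0326]
```

View pics/w3.png

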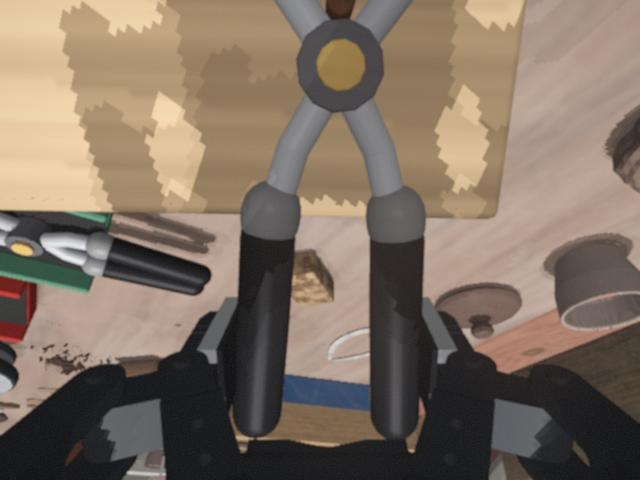

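Request:
{"name": "move_arm", "arguments": {"targets": [[[0,0,-2],[0,0,0]],[[0,0,-15],[0,0,0]],[[0,0,-35],[0,0,0]],[[0,0,-55],[0,0,0]],[[0,0,-75],[0,0,0]]], "grip_force": 90}}

```text
t: 11.18
tool_pos: [0.5708, -0.105, 0.1794]
eef_rot: [2.414, 0.646, 0.216]
ft_force: [-0.1, 0.5, -1.1]
width: 0.055
```

```bash
python3 st.py; python3 b.py | grep " -0.0[123]"; python3 c.py;  python3 - <<'E'
from st import *
Rm=tilt_R(0,-6,1)
print(rel(o,[.57,-.15,.28],Rm),rel(o,[.54,-.25,.28],Rm))
E
```

```text
t 11.1833 q [ 0.01  0.01  1.66 -0.61  1.18 -0.35] pos [ 0.5708 -0.105   0.1794] w 0.055 F [-0.1  0.5 -1.1]
1871 [340.  65.] [ 0.0028 -0.0816 -0.0314]
215 [-0.0139 -0.0443 -0.0316] 215 [ 0.016  -0.0441 -0.0308] 
245 [-0.0155 -0.036  -0.0318] 245 [ 0.0177 -0.0357 -0.031 ] 
275 [-0.0184 -0.0272 -0.0315] 275 [ 0.0161 -0.0269 -0.0308] 
305 [-0.0186 -0.0185 -0.0323] 305 [ 0.018  -0.0184 -0.0322] 
335 [-0.019  -0.009  -0.0323] 335 [ 0.0184 -0.0089 -0.0321] 
365 [-0.0176  0.0007 -0.0327] 365 [ 0.0176  0.001  -0.0322] 
395 [-0.0199  0.0112 -0.0324] 395 [ 0.0178  0.0116 -0.0318] 
425 [-0.0188  0.0221 -0.0323] 425 [ 0.0201  0.0223 -0.0321] 
t 11.3333 q [ 0.01  0.01  1.66 -0.61  1.18 -0.35] pos [ 0.572  -0.1049  0.1804] w 0.0549 F [ 0.4 -0.1 -2.2]
([-24.2, 91.0, -55.6], [39.55, 16.69, -59.03]) ([-100.2, 147.7, -12.0], [39.55, 16.69, -59.03])
```

Request:
{"name": "move_arm", "arguments": {"targets": [[[-5,20,-25],[3,1,-4]],[[-10,45,-50],[10,4,-12]],[[-24,91,-56],[36,15.5,-59]],[[-24,91,-56],[36,15.5,-59]],[[-24,91,-56],[36,15.5,-59]]]}}

```text
t: 11.75
tool_pos: [0.5707, -0.1528, 0.284]
eef_rot: [2.458, 1.323, 0.093]
ft_force: [-0.3, -1.0, -1.1]
width: 0.0547
```

Run:
```python
from st import *
Rm=tilt_R(2,-1.5,1)
print(rel(o,[.54,-.25,.28],Rm),rel(o,[.52,-.36,.25],Rm))
```

```text
t 11.75 q [-0.22  0.02  1.37 -0.22  1.48 -1.22] pos [ 0.5707 -0.1528  0.284 ] w 0.0547 F [-0.3 -1.  -1.1]
([-96.5, 23.3, 23.3], [18.3, 11.49, -35.22]) ([-194.9, 52.9, 76.7], [18.3, 11.49, -35.22])
```

Request:
{"name": "move_arm", "arguments": {"targets": [[[-40,10,5],[18.3,11.49,-35.22]],[[-80,20,15],[18.3,11.49,-35.22]],[[-115,33,35],[18.3,11.49,-35.22]],[[-155,43,55],[18.3,11.49,-35.22]],[[-195,53,77],[18.3,11.49,-35.22]]]}}

```text
t: 12.17
tool_pos: [0.5242, -0.3386, 0.2555]
eef_rot: [2.27, 2.102, -0.006]
ft_force: [1.2, 0.0, -0.9]
width: 0.0548
```

```bash
python3 st.py; python3 b.py | grep " -0.0[123]"; python3 c.py|head -4;  python3 - <<'E'
from st import *
print(place(o,[.0028,-.0816,-.0225],[.423,-.436,.03+.1],1.5,2)[2])
E
```

```text
t 12.1667 q [-0.63  0.3   1.08 -0.01  1.72 -2.12] pos [ 0.5242 -0.3386  0.2555] w 0.0548 F [ 1.2  0.  -0.9]
t 12.1667 q [-0.63  0.3   1.08 -0.01  1.72 -2.12] pos [ 0.5242 -0.3386  0.2555] w 0.0548 F [ 1.2  0.  -0.9]
1930 [340.  65.] [ 0.0026 -0.0825 -0.0314]
215 [-0.0157 -0.0452 -0.0318] 215 [ 0.0162 -0.0449 -0.0304] 
245 [-0.0157 -0.0367 -0.0317] 245 [ 0.0168 -0.0363 -0.0303] 
275 [-0.0182 -0.0282 -0.0321] 275 [ 0.018  -0.0277 -0.0309] 
305 [-0.0179 -0.0195 -0.033 ] 305 [ 0.0177 -0.0189 -0.0317] 
t 12.3167 q [-0.63  0.3   1.08 -0.01  1.72 -2.12] pos [ 0.5235 -0.3397  0.2504] w 0.0549 F [-0.2 -0.2 -1.6]
([-92.8, -15.0, 147.8], [2.9, 1.9, -6.96])
```

Request:
{"name": "move_arm", "arguments": {"targets": [[[-40,-6,10],[2.9,1.9,-6.96]],[[-80,-12,30],[2.9,1.9,-6.96]],[[-93,-15,65],[2.9,1.9,-6.96]],[[-93,-15,100],[2.9,1.9,-6.96]],[[-93,-15,130],[2.9,1.9,-6.96]]]}}

```text
t: 12.73
tool_pos: [0.5024, -0.4361, 0.1194]
eef_rot: [-2.171, -2.242, 0.029]
ft_force: [0.1, 0.8, -2.0]
width: 0.0549
```

Run:
```python
from st import *
print(place(o,[.0027,-.082,-.0225],[.423,-.436,.03+.03],1.5,2)[2])
```

```text
t 12.7333 q [-0.76  0.52  1.06 -0.02  1.58 -2.37] pos [ 0.5024 -0.4361  0.1194] w 0.0549 F [ 0.1  0.8 -2. ]
([0.0, 4.3, 83.9], [-0.09, -0.09, -0.16])
```

Request:
{"name": "move_arm", "arguments": {"targets": [[[0,2,25],[0,0,0]],[[0,3,50],[0,0,0]],[[0,4.3,70],[0,0,0]],[[0,4.3,84],[0,0,0]],[[0,4.3,84],[0,0,0]]]}}

```text
t: 13.15
tool_pos: [0.503, -0.4339, 0.031]
eef_rot: [-2.167, -2.237, 0.03]
ft_force: [-1.0, 0.6, -2.0]
width: 0.0551
```

Run:
```python
from st import *
print(place(o,[.0027,-.082,-.0225],[.423,-.436,.03],1.5,2)[2])
r=read_camera("side");cv2.imwrite("pics/s8.png",cv2.resize(r["pixels"][150:400,230:480],None,fx=2.3,fy=2.3))
```

```text
t 13.15 q [-0.76  0.6   1.14 -0.02  1.43 -2.36] pos [ 0.503  -0.4339  0.031 ] w 0.0551 F [-1.   0.6 -2. ]
([-2.1, 2.2, 25.6], [-0.35, -0.35, -0.15])
```

View pics/s8.png

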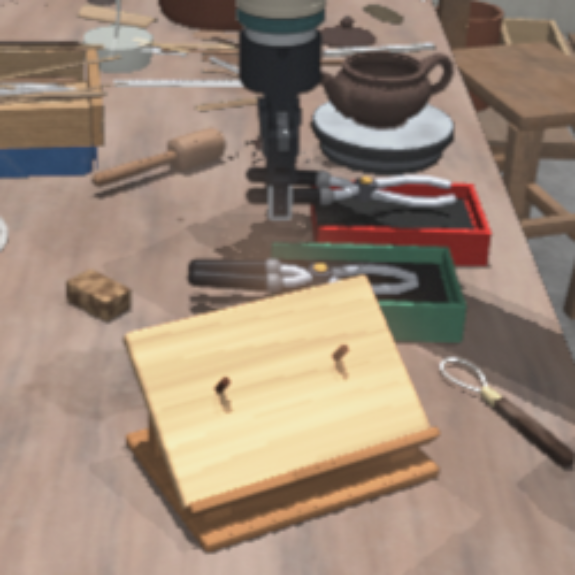

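Request:
{"name": "move_arm", "arguments": {"targets": [[[-2,1,8],[0,0,0]],[[-2,2,15],[0,0,0]],[[-2,2,20],[0,0,0]],[[-2,2,23],[0,0,0]],[[-2,2,24],[0,0,0]]]}}

```text
t: 13.62
tool_pos: [0.505, -0.4365, 0.009]
eef_rot: [-2.169, -2.239, 0.03]
ft_force: [0.1, 0.4, -0.7]
width: 0.0549
```

Request:
{"name": "move_arm", "arguments": {"targets": [[[0,0,1],[0,0,0]],[[0,0,1],[0,0,0]]]}}

```text
t: 13.78
tool_pos: [0.505, -0.4366, 0.0081]
eef_rot: [-2.169, -2.239, 0.03]
ft_force: [0.4, -0.4, -1.9]
width: 0.0546
```

```bash
python3 st.py; python3 b.py | grep " -0.0[123]"; python3 c.py|head -4
```

```text
t 13.7833 q [-0.76  0.63  1.14 -0.02  1.39 -2.36] pos [ 0.505  -0.4366  0.0081] w 0.0546 F [ 0.4 -0.4 -1.9]
t 13.7833 q [-0.76  0.63  1.14 -0.02  1.39 -2.36] pos [ 0.505  -0.4366  0.0081] w 0.0546 F [ 0.4 -0.4 -1.9]
1936 [340.  65.] [ 0.0027 -0.0827 -0.0314]
215 [-0.0177 -0.0453 -0.032 ] 215 [ 0.017  -0.0451 -0.0308] 
245 [-0.0178 -0.0369 -0.0319] 245 [ 0.0171 -0.0366 -0.0309] 
275 [-0.018  -0.028  -0.0314] 275 [ 0.018  -0.0278 -0.031 ] 
305 [-0.0171 -0.0193 -0.0324] 305 [ 0.0175 -0.0188 -0.0312]
```

Request:
{"name": "move_arm", "arguments": {"targets": [[[0,0,2],[0,0,0]],[[0,0,3],[0,0,0]],[[0,0,3],[0,0,0]]]}}

```text
t: 14.18
tool_pos: [0.5056, -0.4369, 0.0063]
eef_rot: [-2.17, -2.241, 0.029]
ft_force: [-0.1, 0.6, 3.5]
width: 0.055
```

Contact felt (force rose from −2 to +3.5 N). Release.

Request:
{"name": "move_arm", "arguments": {"targets": [[[0,0,0],[0,0,0]],[[0,0,0],[0,0,0]],[[0,0,0],[0,0,0]],[[0,0,0],[0,0,0]]], "jaw": 80}}

```text
t: 14.52
tool_pos: [0.5054, -0.4369, 0.0061]
eef_rot: [-2.17, -2.241, 0.029]
ft_force: [0.4, 0.4, 0.1]
width: 0.0802
```

Request:
{"name": "move_arm", "arguments": {"targets": [[[0,0,-15],[0,0,0]],[[0,0,-45],[0,0,0]],[[0,0,-80],[0,0,0]],[[0,0,-120],[0,0,0]],[[0,0,-160],[0,0,0]]]}}

```text
t: 14.93
tool_pos: [0.5098, -0.4369, 0.1687]
eef_rot: [-2.17, -2.24, 0.03]
ft_force: [1.2, -1.3, -0.1]
width: 0.0799
```

Run:
```python
from st import *
r=read_camera("wrist");cv2.imwrite("pics/w9.png",r["pixels"])
r=read_camera("side");cv2.imwrite("pics/s9.png",cv2.resize(r["pixels"][150:400,230:480],None,fx=2.3,fy=2.3))
```

```text
t 14.9333 q [-0.76  0.51  0.97 -0.02  1.68 -2.36] pos [ 0.5098 -0.4369  0.1687] w 0.0799 F [ 1.2 -1.3 -0.1]
```

View pics/w9.png

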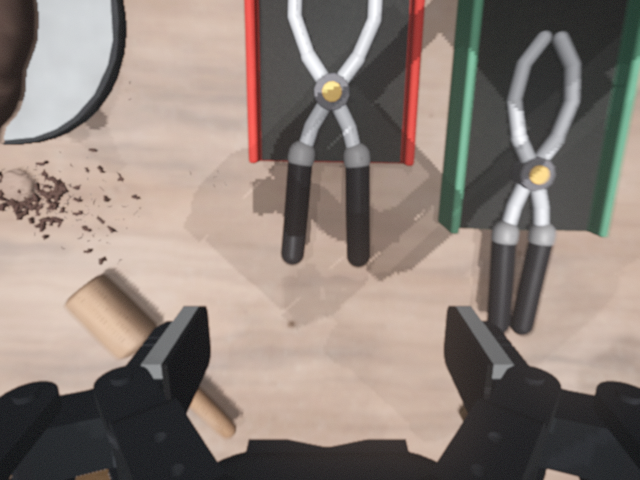

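View pics/s9.png

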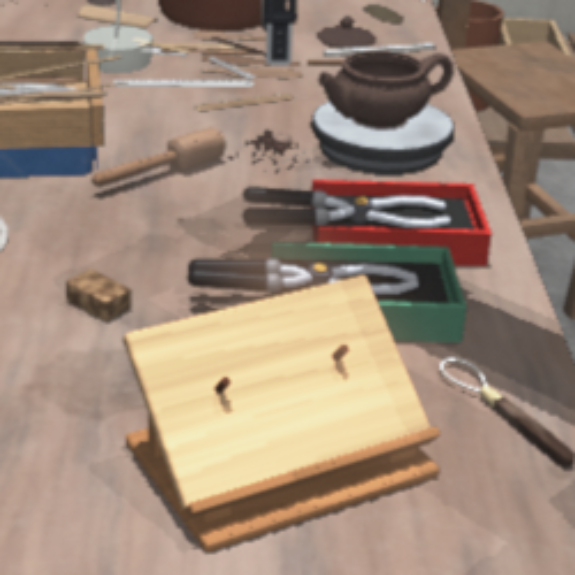

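Run:
```python
from st import *
r=read_camera("wrist");K=r["K"];T=np.array(r["T_tool_cam"]);R0=R.from_rotvec(o["eef_rot"]).as_matrix()
for nm,u,v in [("pivR",331,92),("hR1",296,220),("hR2",357,220),("pivG",540,174),("hG1",502,285),("hG2",532,285),("floorR",275,120),("backedgeR",331,161)]:
    z=np.median(r["z_map"][v-1:v+2,u-1:u+2]);p=(T@[(u-K[0,2])/K[0,0]*z,(v-K[1,2])/K[1,1]*z,z,1])[:3]
    print(nm,(R0@p+o["tool_pos"]).round(4))
```

```text
t 15.0333 q [-0.76  0.51  0.96 -0.02  1.68 -2.36] pos [ 0.5125 -0.4393  0.1774] w 0.0803 F [-0.4 -0.8  0.9]
pivR [ 0.428  -0.4412  0.0396]
hR1 [ 0.5109 -0.462   0.0388]
hR2 [ 0.5095 -0.4208  0.0383]
pivG [ 0.4741 -0.3043  0.0414]
hG1 [ 0.5525 -0.317   0.0394]
hG2 [ 0.5518 -0.296   0.0391]
floorR [ 0.4462 -0.4782  0.0231]
backedgeR [ 0.4744 -0.4396  0.0008]
```

```bash
python3 -c "
from cell import *
print(job_done())"
```

```text
the job is handed in; nothing more can be done
None
```

Both pairs are sorted and I've handed the job in at about 15 s of the 62 s allowed; the system gave no verdict.

- **Free pair:** the right-hand pair on the stand (nearest the trays) closed from open to about 33 mm on the finger reading. I laid it shut in the green tray. Its handle centres read 21 mm apart, against 20 mm for fully shut.
- **Seized pair:** the other pair held out at about 55 mm under 30, 60 and then 90 N. I laid it in the red tray.

My last checks with the wrist and side cameras:

- **Position:** the pivots are about 40 mm (red) and 43 mm (green) behind the tray centres. Both are within about 6 mm of the centre line.
- **Handles:** all four handles stick out over the open backs.
- **Flatness:** upper surfaces of handles and pivots read 38–41 mm. With the tongs 16 mm thick, that puts their middles close to the 30 mm target.
- **Release and surroundings:** the gripper was open and well clear, at about 0.17 m. I never touched the cork or the clay. The cork looked in place in the last side picture; I didn't check the clay again at the end.

The finger readings ran a few millimetres under the stated 36 mm for the shut pair. I put that down to pad compression, because the pictures showed it fully shut. No check failed.

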